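Drive the gib-head key of a compressor pulley tight

ROBOT

A 7-joint arm with a two-finger parallel gripper is mounted at the origin on the work surface. World frame = base frame: x ahead of the robot, y to its left, z up, the work surface at z = 0. Lengths are in m, angles in rad, forces in N, time in s.
With the tool pointing down it reaches from about 0.425 to 0.95 m from the base axis. Payload 4.7 kg.
Tool frame: the origin (TCP) lies between the finger pads; the fingertips stand 25 mm ahead of it and the grasp point (between the pads) lies 6 mm ahead of it; x points along the fingers, z is the direction in which the jaws open and shut, and the axes are right-handed (so a half turn about x gives the same grasp; the last joint's range is limited). The gripper opens to 85 mm and grips with 20 to 120 N. Pads are 22 mm wide; open, the fingers measure 114 mm over their backs; the gripper's body (76 mm by 85 mm) begins 54 mm behind the grasp point. The pads swing forward as they close: fully open they stand 13 mm farther back than shut.
Start: joints at [1.105, 0.469, -0.049, 1.532, 0.024, 1.141, -0.082], TCP at [0.286, -0.612, 0.256] pointing down, gripper open.
Joint ranges: [-2.59, 2.59], [-0.33, 1.99], [-1.39, 1.29], [0.1, 2.45], [-1.04, 4.18], [0.21, 1.99], [-2.66, 2.66]. Speed limits (rad/s): [2.57, 2.57, 3.14, 3.14, 3.14, 3.14, 3.14].

INTERFACE

Orientations are given as a 3x3 rotation matrix whose columns are the frame's x, y, z axes.
In Python, from rig import * gives the robot as it stands. Calls block until the motion is done:
- movep(position, orientation): joint-space move of the TCP to a pose.
- move_l(position, attitude=None, feed=0.15, until_force=None): straight line of the TCP; attitude=None keeps the orientation; feed is the mean speed in m/s. With until_force (N) it stops when the force on the tool has changed by that much, and returns True; else False.
- move_joints(angles): joint-space move.
- command_gripper(opening, newtons=None): finger opening in m; newtons is the grip in N (None keeps the last); returns when the fingers have stopped.
- sleep(seconds).
- inverse_kinematics(position, orientation): joint angles nearest the present ones, or None.
- sense(): the state.
- camera(name): name is "side" or "top" or "wrist"; returns (picture, depth): 420x560x3 uint8, red, green, blue; 420x560 float32, m along the optical axis (not along the pixel's ray), 0 where there is no reading.
- camera_params(name): a dict with "K" (3x3 intrinsics, pixels), "position" and "rotation" of the camera in the world; the wrist camera has in their place "tool_from_camera" (4x4, takes a point from camera to tool coordinates, whose origin is the TCP and whose axes are the tool frame's). Camera axes: x right, y down, z forward; pixel columns grow to the right and rows downward; lengths in m; the calibration is good to about 2 mm. A picture is of the moment at which its call begins: read the wrist's pose just before it. camera_params takes no time and is no camera call.
A pose or a line that the arm cannot do raises Unreachable and nothing moves.
- finish_job(): hands the job in, once; it reports no verdict.
The state is a dict: "time_s": time; "joint_pos": joint angles; "qd": joint speeds; "joint_efforts": joint torques, N m; "position": TCP position; "tcp_rot": TCP orientation; "wrist_force": force on the tool from outside, world axes, zero at the start; "ft_torque": the same for the moment, N m; "finger_gap": finger opening in m.
Only numpy, scipy, OpenCV 4.12 (cv2) and the standard library are available. Lean on these libraries where they do the work, as an engineer would, in place of code of your own. Each camera call takes 0.05 s, during which the arm holds its last target.

TASK

Take the steel gib-head key with the orange head from the wooden rack, start it narrow end down in the keyway between the pulley's hub and the upright shaft, with the overhanging nose of its head pointing away from the shaft, and then press or tap it down until it is wedged tight. Tight means driven with 20 to 25 newtons, so that it stays wedged after you let go; do not force it much harder, as the hub cracks once the key is wedged with 40. Leave the other things where they are.

Things in the scene. Friction and masses are not known exactly. Their poses are not given: they have to be found in the camera images.
- gib_key: tapered steel key, orange head, 150 g, upright in a rack pocket. Origin: centre of the narrow end's underside; z to the head. Shank z 0 to 46 mm, 16 mm wide in y, flat back at x = +4.5 mm; front slopes 1 in 8 from x = -4.5 mm (tip) to -10.25 mm (under the head). Head z 46 to 62 mm, x -14 to +4.5 mm, 16 mm wide in y. Grip it across y; push on its top above the shank, about x = -3 mm
- key_nose (a point): end of the overhanging nose of the key's head, at x = -14 mm, z = 54 mm of the key; when seated the nose points away from the shaft
- stand: grey plate 190 x 190 mm fixed to the bench, origin under its centre; on its z axis an upright shaft 44 mm thick, carrying a blue belt pulley (160 mm wide, rim top z = 70 mm) with a steel hub 80 mm wide. Hub and shaft end at z = 90 mm; a stub 18 mm thick stands 6 mm higher on the axis. A flat on the shaft at x = -16 mm is one side of the keyway. The fixed pulley sits up to 1 mm off along x, hidden
- keyway (a point): middle of the keyway's mouth: x -22.5, z 90 mm of the stand, same axes. Mouth 19 mm in y; in x from hub wall at -6.5 (-5.5 to -7.5) to shaft's flat at +6.5 mm; the hub wall slopes in 1 in 8 going down, as the key's front. Key x must point along this x. A sprung leaf in the +y wall grips the key: pushing it in takes 4 to 8 N till the taper meets, tip 24 to 40 mm down; then 10 to 20 N more per mm
- rack: fixed wooden block 150 x 60 x 30 mm, long along its x, origin under its centre; three pockets 25 mm deep at x = -46, 0 and 46 mm, each holding one upright part: the gib key, a brass key and a drift pin, in changing order, with their axes along the rack's
- plain_key: brass parallel key 10 x 16 x 58 mm upright in the rack, origin under its centre; not wanted, leave it
- drift_pin: dark steel pin 10 mm thick, 57 mm tall with a green top of 13 mm, upright in the rack, origin under its centre; not wanted, leave it
- oil_bottle: white bottle with an orange label, 64 mm thick, 160 mm tall, origin under its centre; leave it
- grease_tin: red tin 72 mm thick, 60 mm tall, origin under its centre; leave it
- mallet: hammer lying on the bench; not needed, leave it
- spanner: spanner lying on the bench; leave it
- bearing_ring: steel ring 62 mm wide, 16 mm high, origin under its centre; leave it
- air_fitting: turned brass fitting 28 mm thick, 45 mm tall, origin under its centre; leave it

How it is judged:
By the outcome, as a careful person would: the job done as asked, in the order asked, and still so for the second after the job is handed in, with the robot touching nothing.
It also fails if it takes over 72 s, if anything falls off the work surface, if the arm or the gripper's body presses on something with over 40 N, if the wrist force passes 120 N, or if a joint passes its speed limit or range.

## Working session

There is one attempt and no reset: what is moved stays moved. The work goes in short steps, each a Python script; the robot and the scene stay as the last script left them, time stands still between calls to the robot, and variables do not carry over. Pictures are saved under pics/ and viewed, and the job is handed in when it is done.

```bash
ls; mkdir -p pics; python3 - <<'E'
from rig import *
import cv2, numpy as np
for n in ["side","top","wrist"]:
    s=sense(); p,d=camera(n); cv2.imwrite(f"pics/{n}0.png",p[:,:,::-1]); np.savez(f"pics/{n}0.npz",p=p,d=d)
    c=camera_params(n); print(n,{k:np.round(v,4).tolist() for k,v in c.items()})
print(s)
E
```

```text
pics
side {'K': [[534.8565, 0.0, 281.8586], [0.0, 534.8565, 219.8461], [0.0, 0.0, 1.0]], 'position': [-0.1257, 0.6896, 1.0894], 'rotation': [[-0.6936, -0.4991, 0.5194], [-0.7202, 0.4966, -0.4845], [-0.0161, -0.7102, -0.7038]]}
top {'K': [[450.5149, 0.0, 277.221], [0.0, 450.5149, 201.4709], [0.0, 0.0, 1.0]], 'position': [0.3608, -0.0091, 1.2913], 'rotation': [[0.0278, -0.9824, 0.1849], [-0.9995, -0.0303, -0.0109], [0.0163, -0.1845, -0.9827]]}
wrist {'K': [[293.2617, 0.0, 277.1199], [0.0, 293.2617, 207.5248], [0.0, 0.0, 1.0]], 'tool_from_camera': [[0.001, -0.3108, 0.9505, -0.1187], [-0.0011, -0.9505, -0.3108, 0.0795], [1.0, -0.0007, -0.0013, -0.0007], [0.0, 0.0, 0.0, 1.0]]}
{'time_s': 0.1, 'joint_pos': array([ 1.10507812,  0.46932243, -0.04861997,  1.53358743,  0.0241098 ,
        1.14102334, -0.08231869]), 'qd': array([-1.04033178e-06, -1.14036961e-03, -1.30237550e-03, -3.18516672e-03,
       -1.18267223e-03, -1.38718463e-04, -3.29427357e-04]), 'joint_efforts': array([ 4.27902978e-04, -5.11516571e+01, -4.70925146e-02, -2.38390160e+01,
        1.07782666e-02,  4.34948874e-03,  3.16044598e-06]), 'position': array([ 0.28537937, -0.61115918,  0.25538679]), 'tcp_rot': array([[-7.96754305e-04,  9.06086646e-01,  4.23091427e-01],
       [ 1.56312224e-03,  4.23092173e-01, -9.06085300e-01],
       [-9.99998461e-01, -6.05837458e-05, -1.75342469e-03]]), 'wrist_force': array([-0.21959899, -0.41323461,  0.61255744]), 'ft_torque': array([ 0.00227941, -0.00936188, -0.01252174]), 'finger_gap': 0.08554692855989386}
```

View pics/top0.png

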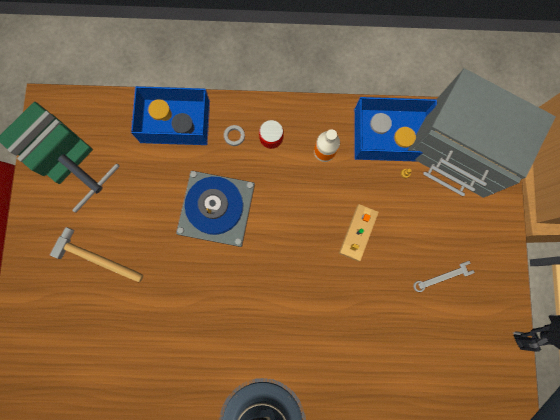

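View pics/side0.png

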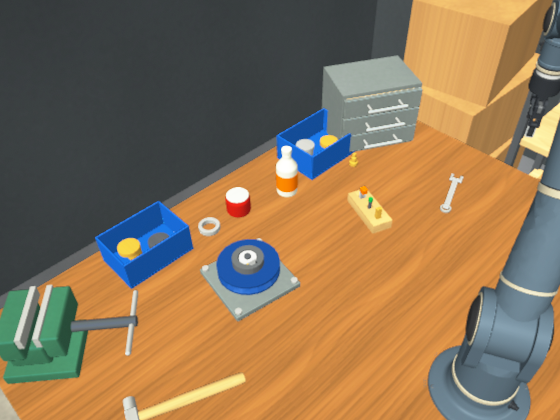

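View pics/wrist0.png

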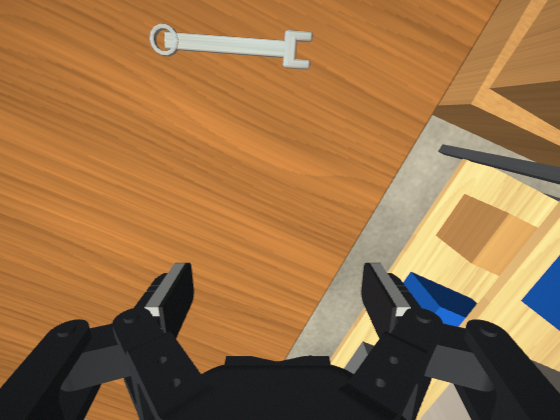

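Top view: key's orange head at (366,217), green pin (360,231), brass key (354,247), stand at (213,207). Now I'll get coarse positions and zoomed crops.

```bash
cat > h.py <<'E'
import numpy as np, cv2
from rig import *
def ray(n,uv,z,T=None):
    c=camera_params(n); K=c["K"]
    if n=="wrist":
        pos=T[:3,3]; R=T[:3,:3]
    else: pos,R=np.array(c["position"]),np.array(c["rotation"])
    d=R@np.linalg.inv(K)@np.array([uv[0],uv[1],1.0])
    return pos+d*(z-pos[2])/d[2]
def wT(s):
    A=np.eye(4);A[:3,:3]=s["tcp_rot"];A[:3,3]=s["position"]
    return A@np.array(camera_params("wrist")["tool_from_camera"])
def wshot(name):
    s=sense();p,d=camera("wrist");cv2.imwrite(f"pics/{name}.png",p[:,:,::-1]);T=wT(s);np.savez(f"pics/{name}.npz",p=p,d=d,T=T);return p,d,T
def down(yaw): # tool x down, z = (cos yaw, sin yaw,0)
    x=np.array([0,0,-1.]);z=np.array([np.cos(yaw),np.sin(yaw),0]);return np.stack([x,np.cross(z,x),z],1)
E
python3 - <<'E'
from h import *
for l,uv,z in [("key",(366,217),.067),("pin",(360,231),.062),("brass",(354,247),.063),("stub",(212.5,203.5),.096)]:
    print(l,ray("top",uv,z).round(4))
for uv in [(193,174.5),(250,184.5),(238,241.5),(181,234)]: print(ray("top",uv,.01).round(4))
p=cv2.imread("pics/top0.png")
a=cv2.resize(p[165:250,170:260],None,fx=6,fy=6,interpolation=cv2.INTER_CUBIC)
b=cv2.resize(p[195:270,330:390],None,fx=6,fy=6,interpolation=cv2.INTER_CUBIC)
cv2.imwrite("pics/cropA.png",a);cv2.imwrite("pics/cropB.png",b)
E
```

```text
key [ 0.5553 -0.2685  0.067 ]
pin [ 0.5166 -0.2526  0.062 ]
brass [ 0.472  -0.2357  0.063 ]
stub [0.5749 0.1517 0.096 ]
[0.6744 0.2246 0.01  ]
[0.6498 0.0574 0.01  ]
[0.4828 0.085  0.01  ]
[0.4994 0.2478 0.01  ]
```

View pics/cropA.png

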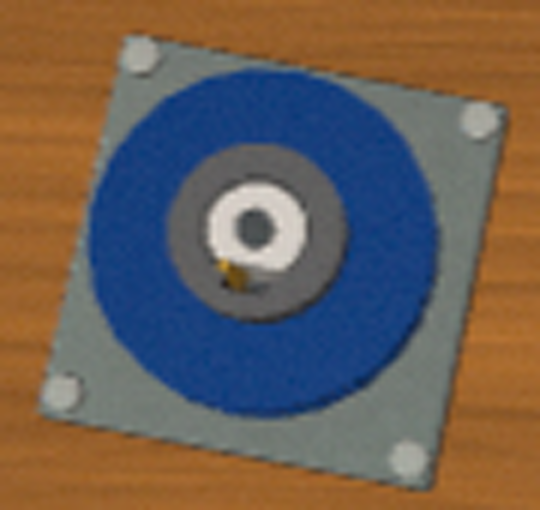

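View pics/cropB.png

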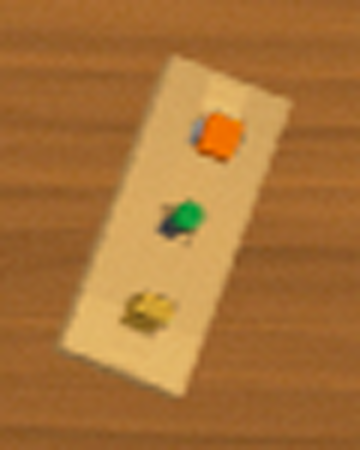

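```bash
python3 - <<'E'
from h import *
q0=sense()["joint_pos"]
for yw in (1.196,-1.946):
  for P in ((.5153,-.2526,.22),):
    q=inverse_kinematics(P,down(yw)); print("rack",yw,q if q is None else q.round(2))
for yw in (1.425,1.425-np.pi):
    q=inverse_kinematics((.553,.155,.22),down(yw)); print("stand",yw,q if q is None else q.round(2))
movep((.53,-.258,.21),down(-1.946)); sleep(.3)
p,d,T=wshot("w1"); print(sense()["time_s"])
E
```

```text
rack 1.196 [ 0.87  0.41 -0.64  1.79  0.28  1.03  1.32]
rack -1.946 [ 0.42  0.34 -0.05  1.82  0.02  0.98 -1.58]
stand 1.425 [ 0.38  0.53 -1.    1.78  0.5   1.11  0.64]
stand -1.716592653589793 [ 0.15  0.42 -0.65  1.79  0.29  1.03 -2.33]
2.0917
```

View pics/w1.png

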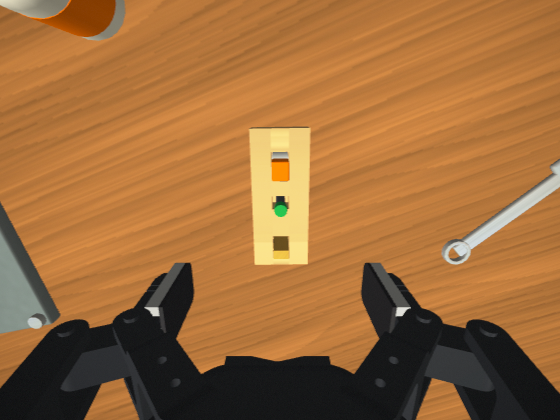

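```bash
python3 - <<'E'
from h import *
p=cv2.imread("pics/w1.png")
cv2.imwrite("pics/w1c.png",cv2.resize(p[115:275,235:325],None,fx=3.7,fy=3.7,interpolation=cv2.INTER_CUBIC))
E
```

```text
(no output)
```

View pics/w1c.png

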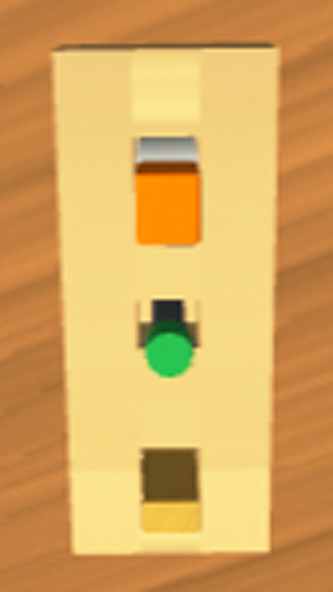

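```bash
python3 - <<'E'
from h import *
p=cv2.imread("pics/side0.png")
a=cv2.resize(p[175:240,335:405],None,fx=8,fy=8,interpolation=cv2.INTER_CUBIC)
cv2.imwrite("pics/s0c.png",a)
# key-over view: camera nadir over key
key=np.array([.5553,-.2685]); yt=np.array([.9304,-.3665])
P=key-0.045*yt
movep((P[0],P[1],.16),down(-1.946)); sleep(.3)
p,d,T=wshot("w2"); print(sense()["time_s"])
E
```

```text
2.7667
```

View pics/s0c.png

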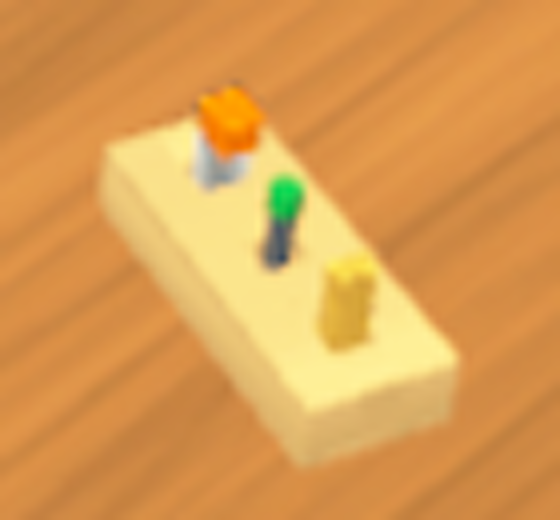

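View pics/w2.png

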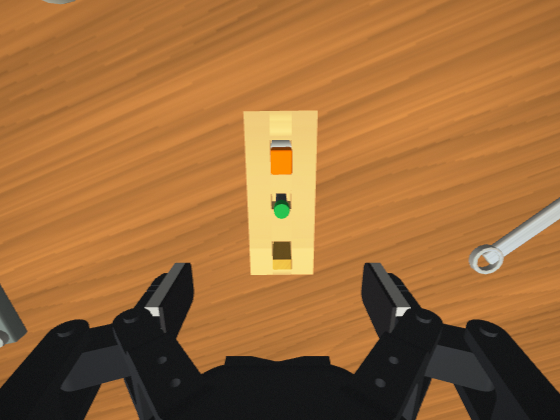

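Side view shows the head overhanging towards the pin (towards the robot), so the key's +x points to the far side; the w2 picture has its orange head at about (281,160). Measuring.

```bash
python3 - <<'E'
from h import *
for n in("w1","w2"):
    D=np.load(f"pics/{n}.npz");p,T=D["p"],D["T"];hsv=cv2.cvtColor(p,cv2.COLOR_RGB2HSV)
    def blob(lo,hi,roi=(100,300,230,330)):
        m=cv2.inRange(hsv,np.array(lo),np.array(hi));k=np.zeros_like(m);k[roi[0]:roi[1],roi[2]:roi[3]]=m[roi[0]:roi[1],roi[2]:roi[3]]
        c=max(cv2.findContours(k,cv2.RETR_EXTERNAL,cv2.CHAIN_APPROX_NONE)[0],key=cv2.contourArea);return cv2.minAreaRect(c),cv2.boundingRect(c)
    (c,wh,a),bb=blob((8,230,200),(16,255,255)); k=ray("wrist",c,.067,T);print(n,"key",c,wh,a,bb,k.round(4))
    (c,wh,a),bb=blob((60,120,120),(85,255,255)); g=ray("wrist",c,.062,T);print("pin",c,wh,g.round(4))
    v=k-g;print("dist",np.hypot(*v[:2]),"yaw",np.arctan2(v[1],v[0]))
    m=cv2.inRange(hsv,np.array((18,60,150)),np.array((30,170,255)))
    m=cv2.morphologyEx(m,cv2.MORPH_CLOSE,np.ones((25,25)))
    c=[x for x in cv2.findContours(m,0,2)[0]];c=max(c,key=cv2.contourArea);r=cv2.minAreaRect(c);bx=cv2.boxPoints(r);print("rack",r);W=[ray("wrist",b,.03,T)[:2].round(4).tolist() for b in bx];print(W)
    x,y,w,h=bb
    print([p[r,281].tolist() for r in range(y-12,y+h+6)])
E
```

```text
w1 key (280.0, 171.0) (18.0, 16.0) 90.0 (272, 162, 17, 19) [ 0.555  -0.2708  0.067 ]
pin (280.0000305175781, 210.00003051757812) (11.31370735168457, 11.31370735168457) [ 0.5188 -0.2567  0.062 ]
dist 0.03881778816116661 yaw -0.3730771538040006
rack ((279.0, 196.0), (136.0, 60.0), 90.0)
[[0.5992, -0.2558], [0.5775, -0.3107], [0.4358, -0.26], [0.4611, -0.1962]]
[[247, 218, 132], [247, 218, 133], [247, 218, 132], [63, 55, 46], [41, 41, 42], [39, 41, 42], [41, 42, 43], [40, 42, 43], [32, 63, 39], [19, 76, 33], [17, 76, 33], [20, 78, 33], [40, 182, 75], [43, 195, 80], [42, 196, 80], [41, 195, 81], [42, 196, 80], [43, 197, 81], [40, 196, 81], [41, 197, 80], [39, 198, 79], [39, 197, 79], [39, 198, 79], [39, 199, 80], [246, 218, 131], [247, 217, 132], [247, 217, 131], [247, 218, 133], [247, 218, 133], [247, 217, 132]]
w2 key (286.14605712890625, 157.28958129882812) (29.199296951293945, 15.479144096374512) 50.710594177246094 (271, 150, 21, 24) [ 0.5568 -0.2756  0.067 ]
pin (281.0, 211.0) (14.0, 14.0) [ 0.5183 -0.2566  0.062 ]
dist 0.042906573340741556 yaw -0.45773062355109767
rack ((280.5, 192.5), (163.0, 73.0), 90.0)
[[0.5988, -0.2563], [0.5771, -0.3113], [0.4352, -0.2621], [0.4612, -0.1963]]
[[246, 214, 130], [160, 130, 87], [48, 46, 44], [41, 42, 42], [43, 44, 43], [41, 42, 41], [37, 39, 41], [38, 52, 43], [15, 74, 33], [16, 74, 31], [18, 75, 34], [18, 78, 32], [44, 188, 80], [40, 192, 80], [43, 193, 81], [40, 193, 79], [40, 193, 78], [40, 193, 78], [40, 194, 79], [42, 194, 79], [40, 194, 79], [39, 195, 78], [37, 194, 78], [39, 195, 78], [41, 196, 80], [38, 196, 79], [86, 201, 88], [244, 214, 129], [246, 215, 130], [246, 215, 130], [246, 215, 131], [246, 215, 130], [246, 214, 130]]
```

```bash
python3 - <<'E'
from h import *
movep((.5535,.1555,.18),down(-.146-np.pi/2)); sleep(.3)
p,d,T=wshot("w3"); print(sense()["time_s"])
move_l((.5535,.1555,.155)); sleep(.2); wshot("w4")
p=cv2.imread("pics/w4.png")
cv2.imwrite("pics/w4c.png",cv2.resize(p[150:290,195:365],None,fx=4,fy=4,interpolation=cv2.INTER_CUBIC))
E
```

```text
4.6333
```

View pics/w3.png

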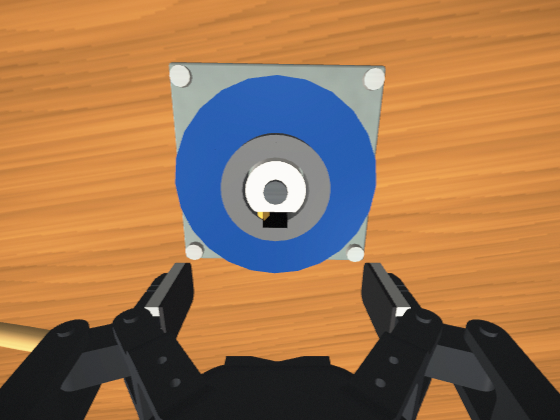

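View pics/w4c.png

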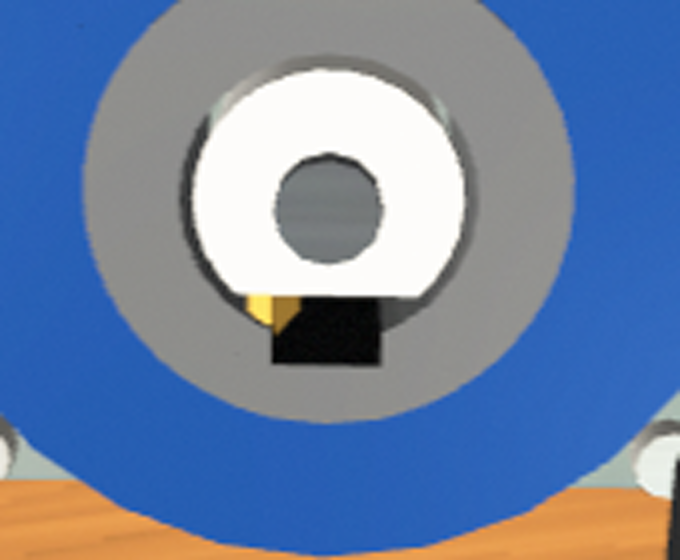

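Keyway mouth in w4: columns 262.8–290.3, flat edge row ≈224, hub wall row ≈241; the leaf is on the left (+y). Refining the edges by thresholding.

```bash
cat >> h.py <<'E'
def sub(prof,th): # first crossing subpixel
    for i in range(len(prof)-1):
        if (prof[i]-th)*(prof[i+1]-th)<=0 and prof[i]!=prof[i+1]: return i+(prof[i]-th)/(prof[i]-prof[i+1])
def keyway(n,verbose=1):
    D=np.load(f"pics/{n}.npz");p,T=D["p"],D["T"];g=cv2.cvtColor(p,cv2.COLOR_RGB2GRAY).astype(float)
    m=(g<30).astype(np.uint8);m[:130]=0;m[260:]=0;m[:,:240]=0;m[:,310:]=0
    c=max(cv2.findContours(m,0,1)[0],key=cv2.contourArea);x,y,w,h=cv2.boundingRect(c)
    fl=[];wl=[]
    for u in range(x+10,x+w-2):
        mid=y+h//2
        s=sub(g[mid::-1,u],120);fl.append((u,mid-s))
        s=sub(g[mid:,u],65);wl.append((u,mid+s))
    L=[];R=[]
    for v in range(y+h-6,y+h-1):
        mid=x+w//2
        L.append((mid-sub(g[v,mid::-1],65),v));R.append((mid+sub(g[v,mid:],65),v))
    f=lambda a:np.array([ray("wrist",q,.09,T)[:2] for q in a])
    F,W,Lw,Rw=map(f,(fl,wl,L,R))
    fit=lambda A:cv2.fitLine(A.astype(np.float32),cv2.DIST_HUBER,0,1e-6,1e-6).ravel()
    yf=fit(F);yw=fit(W);
    if verbose: print("bbox",x,y,w,h,"yaw flat",np.arctan(-yf[0]/yf[1]),"wall",np.arctan(-yw[0]/yw[1]))
    th=np.arctan(-yf[0]/yf[1]);
    return F.mean(0),W.mean(0),Lw.mean(0),Rw.mean(0),th,T
E
python3 - <<'E'
from h import *
for n in("w3","w4"):
    F,W,L,R,th,T=keyway(n);ex=np.array([np.cos(-.146),np.sin(-.146)]);ey=np.array([-ex[1],ex[0]])
    print(F,W,L,R,"gapx",(F-W)@ex,"wy",(L-R)@ey)
    D=np.load(f"pics/{n}.npz");p=D["p"]
    # plate corner bolts
    g=cv2.cvtColor(p,cv2.COLOR_RGB2HSV);m=cv2.inRange(g,np.array((0,0,200)),np.array((180,30,255)))
    for c in cv2.findContours(m,0,2)[0]:
        if 60<cv2.contourArea(c)<900:
            (u,v),r=cv2.minEnclosingCircle(c);print("bolt",round(u,1),round(v,1),round(r,1),ray("wrist",(u,v),.012,T)[:2].round(4))
E
```

```text
bbox 263 213 24 15 yaw flat -0.15132375 wall -0.1504719
[0.56108241 0.15323302] [0.5485092  0.15509466] [0.55303551 0.16678213] [0.55030767 0.14851782] gapx 0.012710286357669652 wy 0.01846685509295868
bolt 402.5 311.0 7.6 [0.3924 0.0321]
bolt 355.0 254.0 8.5 [0.4742 0.0819]
bolt 193.1 252.3 8.3 [0.5022 0.2551]
bolt 374.0 78.5 11.2 [0.647  0.0534]
bolt 178.9 75.3 11.0 [0.6756 0.2262]
bbox 263 225 27 16 yaw flat -0.15654606 wall -0.17511794
[0.56107985 0.15348719] [0.5485979  0.15529609] [0.55312623 0.16675094] [0.55042354 0.14841701] gapx 0.012612310670469468 wy 0.018532058823389052
bolt 402.5 311.0 7.6 [0.4135 0.0426]
bolt 362.0 265.5 9.2 [0.4743 0.082 ]
bolt 187.5 264.0 9.0 [0.5016 0.2555]
bolt 385.4 75.6 12.2 [0.6472 0.0529]
bolt 171.0 71.8 12.4 [0.6758 0.2264]
```

```bash
python3 - <<'E'
from h import *
F,W,L,R,th,T=keyway("w4",0);a=-.163;ex=np.array([np.cos(a),np.sin(a)]);ey=np.array([-ex[1],ex[0]])
print("flat",F@ex,"wall",W@ex,"ymid",(L+R)@ey/2, "w",(L-R)@ey)
movep((.5558,-.2708,.16),down(-.375-np.pi/2))
move_l((.5558,-.2708,.067),feed=.12)
command_gripper(.010,60); s=sense();print(s["finger_gap"],s["wrist_force"].round(2),s["position"].round(4))
sleep(.2)
move_l((.5558,-.2708,.17),feed=.12); sleep(.3); s=sense();print(s["finger_gap"],s["wrist_force"].round(2),s["time_s"])
wshot("w5")
p=cv2.imread("pics/w5.png")
cv2.imwrite("pics/w5c.png",cv2.resize(p[140:330,180:380],None,fx=3,fy=3,interpolation=cv2.INTER_CUBIC))
E
```

```text
flat 0.5287348971114952 wall 0.5161248548217748 ymid 0.2450367498651465 w 0.018529494581100165
0.0149319124614721 [-0.96  0.27  2.77] [ 0.5559 -0.2708  0.0673]
0.014750094438744513 [-0.18 -0.05 -2.26] 9.85
```

View pics/w5c.png

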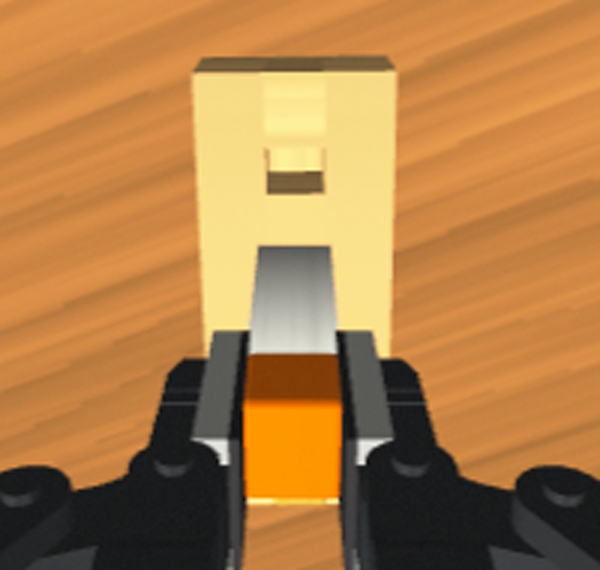

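Held; back face towards the camera, tip edge at about image (266–290, 222), head centred between pads. Now I measure the tip and tilt in the tool frame.

```bash
python3 - <<'E'
from h import *
D=np.load("pics/w5.npz");p,d=D["p"],D["d"];c=camera_params("wrist");K=c["K"];Tc=np.array(c["tool_from_camera"])
def tool(u,v,z):
    return (Tc@np.r_[np.linalg.inv(K)@[u,v,1]*z,1])[:3]
print([(v,p[v,278].tolist(),round(float(d[v,278]),4)) for v in range(216,308,3)])
for v in range(216,300,4):
    print(v,[np.round(tool(u,v,d[v,u])*1000,1).tolist() for u in (270,278,286)])
for v in (224,230,240,250):
    r=p[v,255:300].astype(int);print(v,[(255+i,x.tolist()) for i,x in enumerate(r) if i<18 or i>28])
E
```

```text
[(216, [251, 226, 142], 0.2727), (219, [251, 226, 141], 0.2747), (222, [98, 95, 87], 0.1894), (225, [105, 104, 98], 0.1857), (228, [120, 118, 112], 0.1823), (231, [133, 132, 125], 0.178), (234, [144, 143, 135], 0.1733), (237, [156, 156, 146], 0.1702), (240, [168, 169, 158], 0.1669), (243, [178, 179, 169], 0.1632), (246, [190, 189, 177], 0.158), (249, [198, 200, 188], 0.155), (252, [211, 210, 199], 0.1528), (255, [218, 218, 205], 0.15), (258, [135, 69, 25], 0.1474), (261, [129, 61, 5], 0.1437), (264, [130, 61, 4], 0.1416), (267, [130, 61, 3], 0.1398), (270, [131, 60, 6], 0.1368), (273, [177, 81, 0], 0.1341), (276, [254, 146, 0], 0.1351), (279, [254, 152, 0], 0.1352), (282, [254, 152, 0], 0.1355), (285, [254, 151, 0], 0.1364), (288, [254, 150, 0], 0.1361), (291, [254, 150, 0], 0.1382), (294, [254, 151, 0], 0.1379), (297, [254, 151, 0], 0.1381), (300, [254, 152, 0], 0.1381), (303, [254, 150, 0], 0.1393), (306, [250, 193, 58], 0.2662)]
216 [[138.7, -13.7, -7.2], [138.0, -13.4, 0.2], [139.3, -13.9, 7.7]]
220 [[138.0, -17.4, -7.2], [139.2, -17.8, 0.2], [139.0, -17.7, 7.7]]
224 [[56.3, 10.6
[... 3689 characters left out ...]
(259, [135, 119, 91]), (260, [118, 101, 73]), (261, [101, 82, 56]), (262, [93, 80, 62]), (263, [141, 140, 133]), (264, [201, 201, 190]), (265, [203, 203, 193]), (266, [203, 204, 191]), (267, [201, 201, 189]), (268, [199, 200, 187]), (269, [203, 203, 190]), (270, [205, 206, 192]), (271, [204, 205, 192]), (272, [205, 205, 193]), (284, [195, 197, 185]), (285, [196, 196, 185]), (286, [199, 199, 188]), (287, [204, 203, 191]), (288, [207, 207, 196]), (289, [208, 208, 197]), (290, [206, 206, 195]), (291, [172, 171, 163]), (292, [88, 81, 70]), (293, [101, 82, 58]), (294, [113, 94, 69]), (295, [134, 115, 90]), (296, [141, 123, 96]), (297, [142, 125, 97]), (298, [142, 125, 97]), (299, [141, 124, 97])]
```

```bash
cat >> h.py <<'E'
A0=-.163;EX=np.array([np.cos(A0),np.sin(A0)]);EY=np.array([-EX[1],EX[0]]);RS=down(A0-np.pi/2)
def pos(a,b,z): return np.r_[a*EX+b*EY,z]
E
python3 - <<'E'
from h import *
movep(pos(.5175,.2446,.20),RS)
move_l(pos(.5175,.2446,.159)); sleep(.3)
s=sense();print(s["position"]-pos(.5175,.2446,.159),s["wrist_force"].round(2),s["time_s"])
wshot("w6")
p=cv2.imread("pics/w6.png")
cv2.imwrite("pics/w6c.png",cv2.resize(p[160:310,190:370],None,fx=4,fy=4,interpolation=cv2.INTER_CUBIC))
E
```

```text
[0.00050068 0.0001503  0.00087216] [-0.04 -0.1  -1.64] 12.2083
```

View pics/w6c.png

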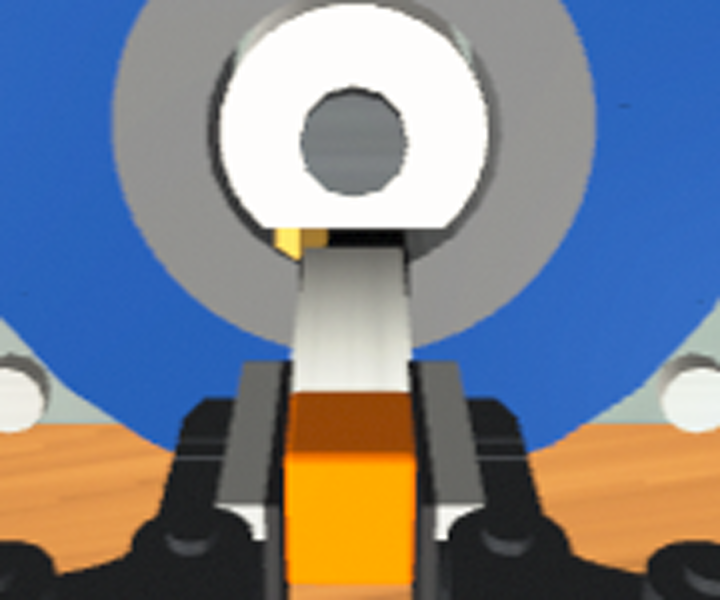

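Tip (crop row 247, cols 301–405) sits just in front of the mouth and inside its sides. Starting it with a force guard.

```bash
python3 - <<'E'
from h import *
f0=sense()["wrist_force"]
for z in (.150,.146,.142,.138,.134):
    r=move_l(pos(.5171,.2445,z),feed=.02,until_force=12)
    s=sense();print(z,r,s["position"].round(4),((s["position"][:2]@EX).round(4),(s["position"][:2]@EY).round(4)),(s["wrist_force"]-f0).round(2),s["ft_torque"].round(2),s["time_s"])
    if r: break
wshot("w7")
p=cv2.imread("pics/w7.png")
cv2.imwrite("pics/w7c.png",cv2.resize(p[160:310,190:370],None,fx=4,fy=4,interpolation=cv2.INTER_CUBIC))
E
```

```text
0.15 False [0.5499 0.1574 0.1499] (np.float64(0.5171), np.float64(0.2445)) [-0.23 -0.01  0.24] [ 0.01 -0.03  0.  ] 12.8583
0.146 False [0.5498 0.1573 0.1458] (np.float64(0.517), np.float64(0.2445)) [-0.17  0.67  0.1 ] [ 0.04  0.01 -0.  ] 13.2083
0.142 False [0.5499 0.1567 0.1418] (np.float64(0.5172), np.float64(0.2439)) [ 0.57 -1.98 -0.13] [-0.48 -0.05  0.08] 13.5583
0.138 False [0.55   0.1567 0.1379] (np.float64(0.5173), np.float64(0.2439)) [ 0.13 -2.83  1.01] [-0.82 -0.05 -0.02] 13.9083
0.134 False [0.5502 0.1569 0.1337] (np.float64(0.5174), np.float64(0.2441)) [ 1.83 -3.37  1.33] [-1.03 -0.32  0.03] 14.2583
```

View pics/w7c.png

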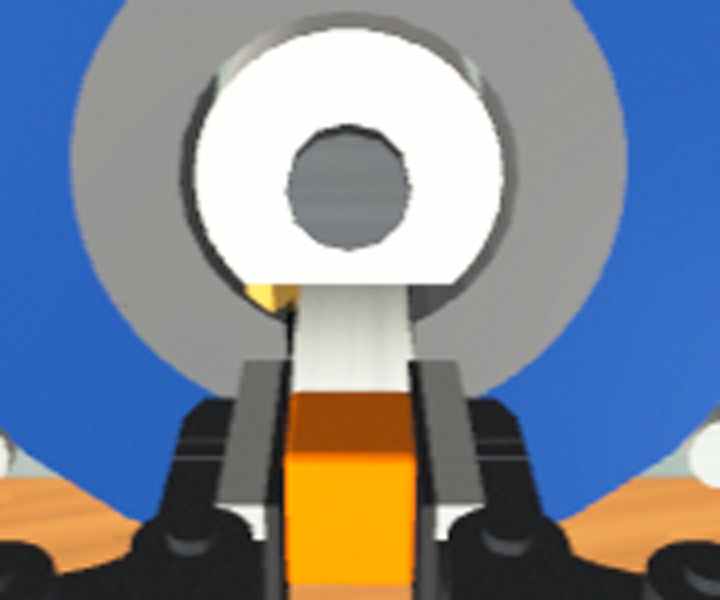

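```bash
python3 - <<'E'
from h import *
f0=np.array([-.04,-.1,-1.64])
for z in (.131,.128,.125):
    r=move_l(pos(.5176,.2441,z),feed=.02,until_force=8)
    s=sense();print(z,r,s["position"].round(4),((s["position"][:2]@EX).round(4),(s["position"][:2]@EY).round(4)),(s["wrist_force"]-f0).round(2),s["ft_torque"].round(2),s["time_s"])
    if r: break
E
```

```text
0.131 False [0.5506 0.1567 0.1309] (np.float64(0.5179), np.float64(0.244)) [ 1.53 -3.48  0.92] [-1.03 -0.43 -0.04] 14.6083
0.128 False [0.5509 0.1569 0.1281] (np.float64(0.5182), np.float64(0.2442)) [ 2.89 -4.36  1.8 ] [-1.11 -0.66  0.  ] 14.9083
0.125 True [0.5514 0.1568 0.1258] (np.float64(0.5187), np.float64(0.2442)) [0.16 1.15 4.67] [ 0.09  0.08 -0.  ] 15.1417
```

```bash
python3 - <<'E'
from h import *
command_gripper(.05); s=sense();print(s["finger_gap"],s["wrist_force"].round(2))
z=s["position"]
move_l(pos(.5176,.2441,.19),feed=.15)
sleep(.3);wshot("w8");print(sense()["time_s"],sense()["wrist_force"])
p=cv2.imread("pics/w8.png")
cv2.imwrite("pics/w8c.png",cv2.resize(p[140:290,190:370],None,fx=4,fy=4,interpolation=cv2.INTER_CUBIC))
D=np.load("pics/w8.npz");c=camera_params("wrist");K=c["K"];T=D["T"];p,d=D["p"],D["d"]
hsv=cv2.cvtColor(p,cv2.COLOR_RGB2HSV);m=cv2.inRange(hsv,np.array((8,200,220)),np.array((22,255,255)));m[:150]=0;m[270:]=0
m[:,:240]=0;m[:,310:]=0
c=max(cv2.findContours(m,0,2)[0],key=cv2.contourArea);print(cv2.boundingRect(c))
vs,us=np.nonzero(cv2.erode(m,np.ones((3,3))));P=np.array([(T@np.r_[np.linalg.inv(K)@[u,v,1]*d[v,u],1])[:3] for u,v in zip(us,vs)])
print("median z",np.median(P[:,2]),P[:,:2].mean(0)@EX,P[:,:2].mean(0)@EY)
A=np.c_[P[:,:2]@EX,P[:,:2]@EY,np.ones(len(P))];print("plane",np.linalg.lstsq(A,P[:,2],rcond=None)[0])
E
```

```text
0.05003821079648936 [-0.29  0.34 -0.41]
16.5083 [-0.83378708  0.13462646 -0.06802125]
(267, 221, 23, 24)
median z 0.1262095700598808 0.5193911105486265 0.24392175064997057
plane [ 0.0244757  -0.00535266  0.11481723]
```

View pics/w8c.png

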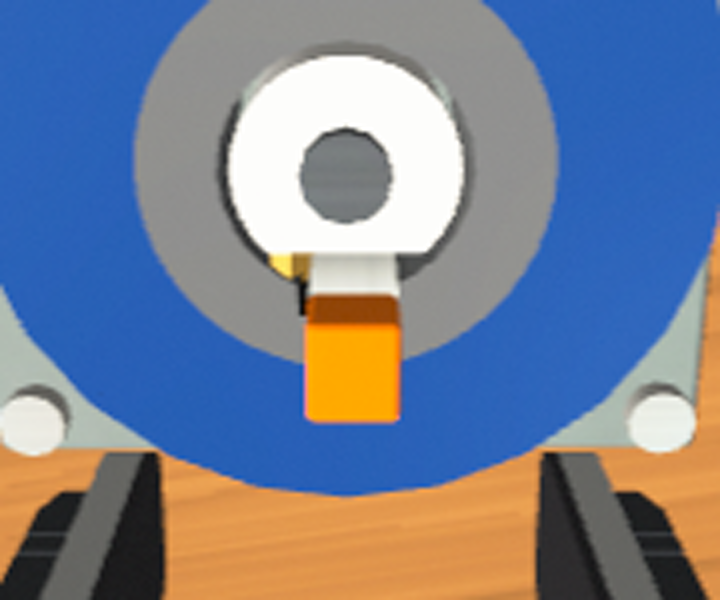

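Key stands upright on its own in the slot, nose towards image bottom (away from shaft), top at z≈0.126. Now press with closed fingers at key x≈-3 mm.

```bash
python3 - <<'E'
from h import *
command_gripper(0.0,60); print(sense()["finger_gap"])
move_l(pos(.5209,.2440,.157),feed=.15); sleep(.3)
s=sense();f0=s["wrist_force"];print(f0.round(2),s["position"].round(4))
z=.157
while z>.120:
    z-=.003
    r=move_l(pos(.5209,.2440,z),feed=.01,until_force=12)
    s=sense();print(round(z,4),r,s["position"][2].round(5),(s["wrist_force"]-f0).round(2),s["time_s"])
    if r or (s["wrist_force"]-f0)[2]>10: break
E
```

```text
8.499597176445719e-06
[ 0.54 -0.79 -0.12] [0.554  0.1564 0.1578]
0.154 False 0.15387 [-0.54  0.62 -0.15] 18.1667
0.151 False 0.15092 [-0.    1.16 -0.35] 18.6167
0.148 False 0.1484 [0.21 0.97 3.01] 19.0667
0.145 False 0.14598 [ 0.23 -0.33  6.11] 19.5167
0.142 True 0.14523 [-0.94  0.12  4.76] 19.7917
```

```bash
python3 - <<'E'
from h import *
for F in (17,20):
    move_l(pos(.5209,.2440,.1485),feed=.05); sleep(.4)
    s=sense();f0=s["wrist_force"];print(f0.round(2),s["position"][2].round(5))
    r=move_l(pos(.5209,.2440,.138),feed=.006,until_force=F)
    for i in range(3):
        s=sense();print(F,r,s["position"][2].round(5),(s["wrist_force"]-f0).round(2),round(s["time_s"],3)); sleep(.05)
E
```

```text
[ 0.3  -1.08  0.1 ] 0.1484
17 True 0.14525 [-0.77  1.61  5.07] 21.408
17 True 0.14523 [-0.75  0.07  4.36] 21.458
17 True 0.14523 [-1.81  0.61  5.45] 21.508
[-0.78 -0.2  -0.29] 0.14835
20 True 0.14522 [ 0.84 -0.49  4.69] 23.217
20 True 0.1452 [ 0.18 -0.26  4.44] 23.267
20 True 0.1452 [-0.78 -0.28  5.68] 23.317
```

```bash
python3 - <<'E'
from h import *
move_l(pos(.5209,.2440,.1485),feed=.05); sleep(.4)
f0=np.mean([ (sleep(.01),sense()["wrist_force"])[1] for _ in range(8)],0)
print(f0.round(2)); t=sense()["time_s"]
z=.1455
while z>.136 and sense()["time_s"]-t<15:
    r=move_l(pos(.5209,.2440,z),feed=.01,until_force=21)
    f=[];
    for _ in range(6): f.append(sense()["wrist_force"]-f0); sleep(.01)
    f=np.array(f);s=sense();print(round(z,5),r,s["position"][2].round(5),f.mean(0).round(2),f[:,2].max().round(2),round(s["time_s"],2))
    if r or f[:,2].mean()>20.5: break
    z-=.0004 if f[:,2].mean()<14 else .0002
E
```

```text
[-0.03  0.1  -0.01]
0.1455 False 0.14543 [ 0.01  0.31 -0.2 ] 0.01 24.58
0.1451 False 0.14525 [-0.78 -0.26  1.66] 2.57 24.88
0.1447 False 0.14521 [-1.79 -1.09  5.39] 5.86 25.18
0.1443 False 0.1452 [-2.45 -1.2   7.38] 7.97 25.48
0.1439 False 0.14519 [-3.11 -1.47 10.02] 10.82 25.78
0.1435 False 0.14515 [-4.12 -1.34 12.5 ] 13.22 26.08
0.1431 False 0.14515 [-4.22 -1.99 14.73] 15.39 26.38
0.1429 False 0.14512 [-5.24 -2.06 15.99] 16.77 26.68
0.1427 False 0.14513 [-5.57 -2.11 16.78] 17.15 26.98
0.1425 False 0.14512 [-6.12 -2.46 18.14] 18.55 27.28
0.1423 False 0.1451 [-6.54 -2.6  19.31] 20.15 27.58
0.1421 False 0.1451 [-7.05 -2.72 20.32] 21.33 27.88
0.1419 False 0.14505 [-7.33 -2.17 21.33] 21.59 28.18
```

```bash
python3 - <<'E'
from h import *
f0=np.array([-.03,.1,-.01])
for z in (.1417,.1415):
    r=move_l(pos(.5209,.2440,z),feed=.01)
    f=[];
    for _ in range(10): f.append(sense()["wrist_force"]-f0); sleep(.01)
    f=np.array(f);s=sense();print(round(z,5),s["position"][2].round(5),f.mean(0).round(2),f[:,2].max().round(2),round(s["time_s"],2))
    if f[:,2].mean()>22.3: break
sleep(.3)
move_l(pos(.5209,.2440,.19),feed=.1); sleep(.4)
# look from the behind, clear of the part
print(sense()["wrist_force"].round(2))
wshot("w9");q,_=camera("side");cv2.imwrite("pics/side9.png",q[:,:,::-1])
cv2.imwrite("pics/side9c.png",cv2.resize(q[215:315,190:310,::-1],None,fx=5,fy=5,interpolation=cv2.INTER_CUBIC))
D=np.load("pics/w9.npz");K=camera_params("wrist")["K"];T=D["T"];p,d=D["p"],D["d"]
hsv=cv2.cvtColor(p,cv2.COLOR_RGB2HSV);m=cv2.inRange(hsv,np.array((8,200,220)),np.array((22,255,255)));m[:150]=0;m[270:]=0
m[:,:240]=0;m[:,310:]=0
c=max(cv2.findContours(m,0,2)[0],key=cv2.contourArea);print(cv2.boundingRect(c))
vs,us=np.nonzero(cv2.erode(m,np.ones((3,3))));P=np.array([(T@np.r_[np.linalg.inv(K)@[u,v,1]*d[v,u],1])[:3] for u,v in zip(us,vs)])
print("median z",np.median(P[:,2]),P[:,:2].mean(0)@EX,P[:,:2].mean(0)@EY,sense()["time_s"])
E
```

```text
0.1417 0.14506 [-7.62 -2.61 22.32] 22.93 28.52
[ 0.19  0.12 -0.7 ]
(266, 221, 23, 24)
median z 0.12121231151496972 0.5212359825534882 0.24416082770868758 29.95
```

View pics/w9.png

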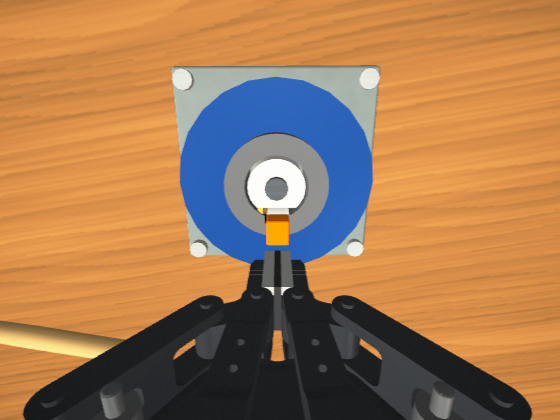

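View pics/side9c.png

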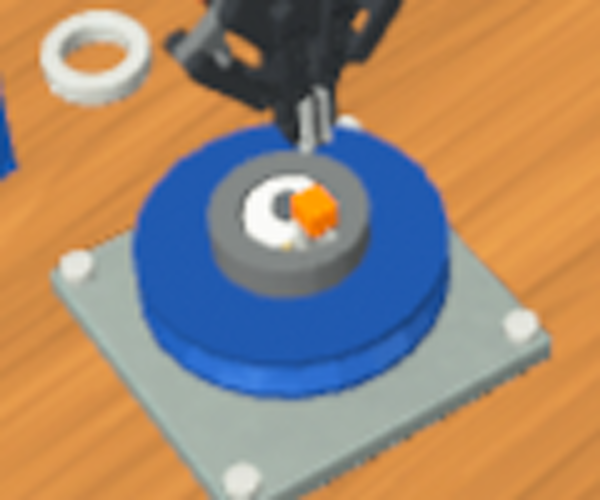

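```bash
python3 - <<'E'
from h import *
move_l(pos(.500,.2440,.19),feed=.15); sleep(.4)
wshot("w10");print(sense()["time_s"])
K=camera_params("wrist")["K"]
def reg(n,lo,hi,roi):
    D=np.load(f"pics/{n}.npz");T=D["T"];p,d=D["p"],D["d"];hsv=cv2.cvtColor(p,cv2.COLOR_RGB2HSV)
    m=cv2.inRange(hsv,np.array(lo),np.array(hi));k=np.zeros_like(m);a,b,c,e=roi;k[a:b,c:e]=m[a:b,c:e]
    vs,us=np.nonzero(cv2.erode(k,np.ones((3,3))))
    P=np.array([(T@np.r_[np.linalg.inv(K)@[u,v,1]*d[v,u],1])[:3] for u,v in zip(us,vs)])
    return np.c_[P[:,:2]@EX,P[:,:2]@EY,P[:,2]]
for n in("w8","w9","w10"):
    t=reg(n,(8,200,220),(24,255,255),(130,270,240,310))
    print(n,len(t),"top mean",t.mean(0).round(4),"slope",np.linalg.lstsq(np.c_[t[:,:2]-t[:,:2].mean(0),np.ones(len(t))],t[:,2],rcond=None)[0].round(3))
    # white shaft top face as level reference
    w=reg(n,(0,0,235),(180,12,255),(110,215,240,310));w=w[(w[:,2]>.08)&(w[:,2]<.1)]
    print("   shaft",len(w),w.mean(0).round(4),"slope",np.linalg.lstsq(np.c_[w[:,:2]-w[:,:2].mean(0),np.ones(len(w))],w[:,2],rcond=None)[0].round(3))
p=cv2.imread("pics/w10.png")
cv2.imwrite("pics/w10c.png",cv2.resize(p[90:270,190:370],None,fx=3.3,fy=3.3,interpolation=cv2.INTER_CUBIC))
E
```

```text
30.6917
w8 446 top mean [0.5194 0.2439 0.1262] slope [ 0.024 -0.005  0.126]
   shaft 1560 [0.5484 0.2449 0.0911] slope [0.    0.002 0.091]
w9 434 top mean [0.5212 0.2442 0.1225] slope [1.574 0.007 0.123]
   shaft 1537 [0.5484 0.2448 0.0912] slope [0.001 0.003 0.091]
w10 472 top mean [0.5211 0.2442 0.122 ] slope [ 1.306 -0.036  0.122]
   shaft 1706 [0.5481 0.2449 0.0911] slope [0.001 0.    0.091]
```

View pics/w10c.png

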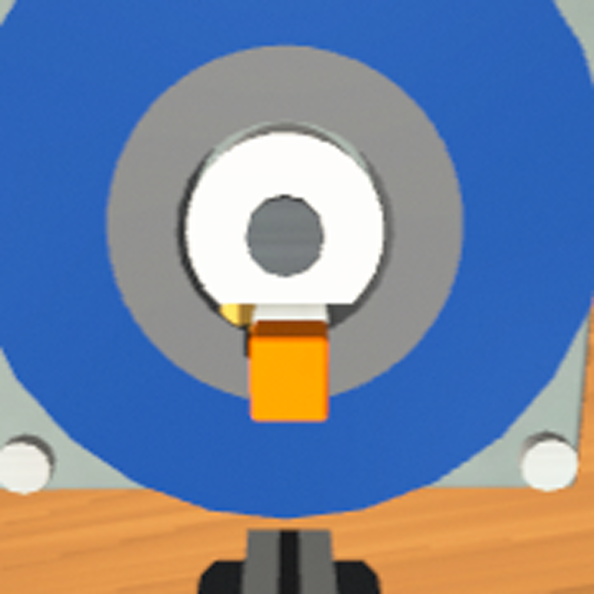

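```bash
python3 - <<'E'
from h import *
K=camera_params("wrist")["K"]
for n in("w8","w9","w10"):
    D=np.load(f"pics/{n}.npz");T=D["T"];p,d=D["p"],D["d"];hsv=cv2.cvtColor(p,cv2.COLOR_RGB2HSV)
    m=cv2.inRange(hsv,np.array((8,200,230)),np.array((24,255,255)));k=np.zeros_like(m);k[130:270,240:310]=m[130:270,240:310]
    c=max(cv2.findContours(k,0,1)[0],key=cv2.contourArea);x,y,w,h=cv2.boundingRect(c)
    vs,us=np.mgrid[y+2:y+h-2,x+2:x+w-2];vs,us=vs.ravel(),us.ravel()
    P=np.array([(T@np.r_[np.linalg.inv(K)@[u,v,1]*d[v,u],1])[:3] for u,v in zip(us,vs)]);t=np.c_[P[:,:2]@EX,P[:,:2]@EY,P[:,2]]
    t=t[abs(t[:,2]-np.median(t[:,2]))<.003]
    zt=np.median(t[:,2])
    e=[ray("wrist",(x+w/2,v),zt,T)[:2]@EX for v in (y-.5,y+h-.5)]
    print(n,(x,y,w,h),len(t),t.mean(0).round(4),"slope",np.linalg.lstsq(np.c_[t[:,:2]-t[:,:2].mean(0),np.ones(len(t))],t[:,2],rcond=None)[0].round(3),"edges a",np.round(e,4),np.diff(e))
    print([p[r,x+w//2].tolist() for r in range(y-12,y+3)])
    for v in range(y-10,y-1):
        q=(T@np.r_[np.linalg.inv(K)@[x+w//2,v,1]*d[v,x+w//2],1])[:3];print(v,(q[:2]@EX).round(4),q[2].round(4),end="; ")
    print()
E
```

```text
w8 (267, 221, 23, 24) 380 [0.5193 0.2437 0.1263] slope [ 0.026 -0.004  0.126] edges a [0.5279 0.5105] [-0.01740556]
[[222, 223, 213], [227, 227, 218], [232, 230, 222], [235, 235, 227], [198, 161, 129], [146, 73, 19], [145, 69, 10], [145, 69, 7], [144, 68, 6], [145, 68, 5], [147, 69, 6], [159, 75, 3], [236, 113, 0], [254, 149, 0], [255, 169, 0]]
211 0.5283 0.1077; 212 0.5281 0.1095; 213 0.5285 0.1128; 214 0.5282 0.114; 215 0.5282 0.1162; 216 0.5283 0.1185; 217 0.5282 0.1203; 218 0.5281 0.1219; 219 0.5282 0.1242; 
w9 (266, 221, 23, 24) 377 [0.5207 0.2444 0.1212] slope [ 0.012 -0.01   0.121] edges a [0.5295 0.5116] [-0.01792258]
[[216, 215, 202], [222, 222, 213], [226, 227, 218], [231, 231, 223], [236, 236, 228], [171, 118, 78], [145, 70, 13], [144, 68, 6], [143, 68, 0], [145, 69, 3], [146, 69, 7], [144, 69, 4], [227, 108, 0], [253, 143, 0], [255, 173, 0]]
211 0.53 0.1023; 212 0.5294 0.1028; 213 0.5294 0.1051; 214 0.5295 0.1076; 215 0.5288 0.1078; 216 0.5295 0.1119; 217 0.5291 0.1128; 218 0.5293 0.1154; 219 0.5291 0.117; 
w10 (266, 192, 23, 25) 398 [0.5208 0.2443 0.1212] slope [ 0.003 -0.013  0.121] edges a [0.5294 0.5119] [-0.01754402]
[[253, 253, 251], [253, 253, 251], [211, 211, 200], [219, 219, 206], [225, 225, 218], [230, 231, 222], [237, 237, 228], [147, 78, 40], [144, 68, 8], [145, 70, 9], [146, 69, 6], [140, 67, 6], [230, 109, 0], [254, 145, 0], [255, 172, 0]]
182 0.5293 0.0926; 183 0.5294 0.0962; 184 0.5292 0.0987; 185 0.5293 0.1023; 186 0.5293 0.1055; 187 0.5292 0.1079; 188 0.5292 0.1108; 189 0.5292 0.1137; 190 0.5294 0.117;
```

```bash
python3 - <<'E'
from h import *
move_l(pos(.46,.2440,.26),feed=.2); sleep(.3)
q,_=camera("top");cv2.imwrite("pics/top9.png",q[:,:,::-1])
print(sense()["wrist_force"].round(2),sense()["time_s"])
finish_job()
E
```

```text
[-1.04  0.81  0.02] 31.5917
the job is handed in; nothing more can be done
```

View pics/top9.png

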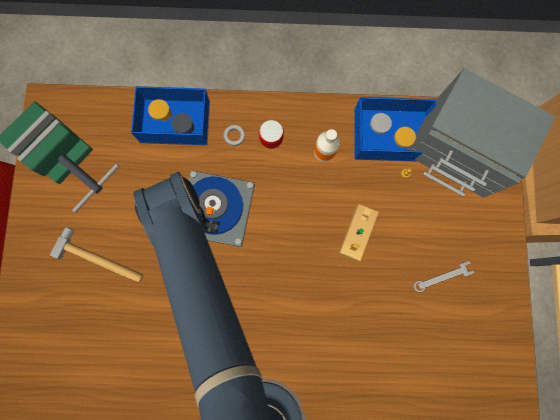

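The gib key is wedged in the keyway with its nose pointing away from the shaft, and I handed the job in at about 31.6 s. I gripped it from the rack, started it tip down about 25 mm, let go, and pressed its head down with the closed fingers.

- **Drive force:** the last press was slow and steady, reaching about 22.3 N downward (highest reading 22.9 N), with about 8 N of sideways drag on the fingers. Two earlier presses stopped at 17 N and 20 N limits. I did not log the exact peaks of those two, but the key barely moved in them.
- **Seating after release:** the key stayed put with nothing touching it. Its tip is about 32 mm down, its top is level, and its back is upright and flush with the shaft's flat to about 0.6 mm, which is within camera error.
- **In the hand:** the key measured about 2° of tilt before insertion. That was gone once it was seated.
- **Other things:** in the last top view, taken just before hand-in, the brass key, pin, bottle, tin, ring, fitting, mallet and spanner are where they started.

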